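# Steer the alignment lamp's spot onto the ring mark

## Task

Turn the mirror mount's two finger screws until the red spot of light lies wholly inside the ring drawn on one of the two white cards (not the square on the other card). Then let go, and do not knock or shift the plaster puck, the paper cup or the can standing around.

Things in the scene. Friction and masses are not known exactly. Their poses are not given: they have to be found in the camera images.
- rig: fixed part of a mirror rig: dark base board 320 x 160 x 12 mm, on it a slate gear housing 112 mm square, 40 mm high, whose black lamp tube shines straight up at the mirror. Origin: on the table, below the mirror, on the upright axis about which the mirror head pans; the board runs from x = -75 to 245, y = -80 to 80 mm. x points from the mirror to the cards, y left seen from the robot, z up.
- mount_plate (a point): middle of the dark steel plate, 84 x 92 x 10 mm, at the top of the mirror head (10 mm disc, two cheeks, plate; the mirror hangs below the plate); about 160 mm above the table, 13 mm behind the pan axis. The plate's upper face leans 27 degrees from level, looking up and back to the robot. This frame is upright; its x axis points from the pan axis towards the spot: it turns with the head.
- tilt_screw (a joint): turn (rad, -3 to 3, starts within 0.3 of 0) of the finger screw on the mirror head's sloping plate. Grows counter-clockwise looking down onto its knob. 1 rad counter-clockwise moves the spot 25 mm straight away from the pan axis, clockwise back towards it; at 0 the spot is 166.5 mm from the pan axis. Friction about 0.04 N m; stays where it is left. 0.4 to 1.6 rad is needed, either way.
- pan_screw (a joint): turn (rad, -3 to 3, starts within 0.2 of 0) of the upright finger screw on the column. Grows counter-clockwise, seen from above. Geared to the mirror head: 1 rad counter-clockwise pans head and spot 0.17 rad counter-clockwise about the rig's origin (spot about 28 mm to +y), with the tilt screw riding along. Torque about 0.1 N m; stays where it is left. 0.4 to 1.6 rad is needed, either way.
- tilt_screw_grip (a point): grip point of the tilt screw: on its axis, at mid height of its round ribbed black knob, 28 mm in diameter (30 over the ribs), 24 mm tall; 26 mm above the plate's face along the axis (knob's underside 14 mm clear of the plate). In the mount_plate frame at (4, 0, 37) mm. z = screw axis, outwards: 27 degrees from vertical, leaning to the mount_plate frame's -x (back to the robot).
- pan_screw_grip (a point): the same point on the pan screw, whose knob is the same but upright (z = its axis, up), on a column 36 mm in diameter and 90 mm high at the end of a slate belt cover; in the rig frame at (-70, 140, 116) mm. The knob's underside is 14 mm clear of the column's top.
- spot_center (a point): centre of the round red spot of light, 10 mm in diameter, on the cards' level (about 14 mm above the table). It cannot be touched; only the two screws move it. It starts roughly midway between the two cards.
- ring_card_mark (a point): centre of the ring, a black circle line of 24 mm inner and 29 mm outer diameter, in the middle of a fixed white card 50 x 50 x 2 mm on the base board; the point is on the card's top face. The two cards lie diagonally, one towards the rig's +x +y, the other towards -x -y; which is where varies.
- square_card_mark (a point): centre of the black square outline (24 mm inside) in the middle of the other white card, of the same size; not the target.
- plaster_puck: bystander: loose pink plaster puck, 90 mm in diameter, 45 mm tall, with three thin steel wires standing up to 105 mm; origin at the centre of its underside.
- paper_cup: bystander: loose white cup, 72 mm across the rim, 85 mm tall; origin at the centre of its underside.
- glue_can: bystander: loose small blue can, 44 mm in diameter, 90 mm tall; origin at the centre of its underside.

How it is judged (in metres and radians):
At the end, for the whole second after the job is handed in: The centre of the red spot is within 7.5 mm of the ring's centre (the 10 mm spot lies inside the 24 mm ring, give or take half a millimetre), and both screws are at rest (under 0.05 rad/s) (horizontal distance between spot_center and ring_card_mark below 0.0075 m and velocity of joint tilt_screw between -0.05 and 0.05 rad/s and velocity of joint pan_screw between -0.05 and 0.05 rad/s); the robot touches nothing.
It fails at once if the plaster puck is shifted by more than 15 mm (distance of plaster_puck from where it was at the start of the episode above 0.015 m).
It fails at once if the paper cup is shifted by more than 15 mm (distance of paper_cup from where it was at the start of the episode above 0.015 m).
It fails at once if the can is shifted by more than 15 mm (distance of glue_can from where it was at the start of the episode above 0.015 m).
It also fails if it takes over 51 s, if anything falls off the work surface, if the arm or the gripper's body presses on something with over 40 N, if the wrist force passes 120 N, or if a joint passes its speed limit or range.

## Robot

A 6-joint arm with a two-finger parallel gripper is mounted at the origin on the work surface. World frame = base frame: x ahead of the robot, y to its left, z up, the work surface at z = 0. Lengths are in mm, angles in degrees, forces in N, time in s.
With the tool pointing down it reaches from about 350 to 850 mm from the base axis. Payload 8.1 kg.
Tool frame: the origin (TCP) lies between the finger pads; the fingertips stand 22 mm ahead of it and the grasp point (between the pads) lies 3 mm ahead of it; z points along the fingers, y is the line along which they close (so a half turn about z gives the same grasp; the last joint's range is limited). The gripper opens to 85 mm and grips with 20 to 120 N. Pads are 22 mm wide; open, the fingers measure 114 mm over their backs; the gripper's body (76 mm by 85 mm) begins 54 mm behind the grasp point. The pads swing forward as they close: fully open they stand 13 mm farther back than shut.
Start: joints at [-80.695, 7.471, 85.268, -0, 87.261, -4.893], TCP at [147.183, -581.672, 253.292] pointing down, gripper open.
Joint ranges: [-169.43, 169.43], [-51.17, 129.36], [1.28, 143.12], [-76.62, 256.62], [0, 156.53], [-152.29, 152.29]. Speed limits (degrees/s): [136.94, 136.94, 159.86, 180, 180, 180].

## Interface

Orientations are given as [roll, pitch, yaw] about the fixed x, y, z axes, in that order (R = Rz(yaw) Ry(pitch) Rx(roll)).
In Python, from bench import sense, snapshot, calibration, hand_in gives the robot as it stands.
- The arm moves only by the shell command python3 -m crank 'ROWS' [FORCE]. ROWS is JSON, a list of rows, each a list of 5 numbers: the shift along the tool's x, y, z in cm, then the turn about the tool's z in rad, then the finger opening in cm, from 0 to 8.54. A call has 1 to 20 rows; each row is the pose to reach, as a shift and turn from the pose commanded when the call began, along the tool's axes at that moment; what a row does not reach only later rows make up. A row lasts 1/10 s, in which the tool goes at most 50 mm and 8.59 degrees, less where a joint would pass 70% of its speed; a pose out of reach is approached as far as the arm can. A call with a gripper value outside its range is refused whole. The fingers move at their own pace and stop on an object; FORCE is the grip in N (left out, the last holds). Time passes only in rows, so rows that repeat a pose let the fingers close. It gives the time, the measured TCP pose, the force, the opening and the grip force at its end, in the units of the state.
- sense(): the state, without advancing time (a new reading comes with each control period).
- snapshot(name): name is "scene" or "top" or "wrist"; returns (picture, depth): 480x640x3 uint8, red, green, blue; 480x640 float32, mm along the optical axis (not along the pixel's ray), 0 where there is no reading.
- calibration(name): a dict with "fovy" (degrees; the focal length in pixels is half the picture's height over the tangent of half this angle, whatever the lens; pixels are square), "cx", "cy" (the principal point, pixels), "rvec" (rotation vector, rad) and "tvec" (3), from world to camera coordinates, as OpenCV has them; the wrist camera has in their place "tool_from_camera" (4x4, takes a point from camera to tool coordinates, whose origin is the TCP and whose axes are the flange's). Camera axes: x right, y down, z forward; pixel columns grow to the right and rows downward; lengths in mm; the calibration is good to about 2 mm. A picture is of the moment at which its call begins: read the wrist's pose just before it. calibration takes no time and is no camera call.
- hand_in(): hands the job in; it is judged then, once.
The state is a dict: "time": time; "joint_pos": joint angles; "qd": joint speeds; "joint_efforts": joint torques, N m; "tool_pos": TCP position; "tcp_rot": TCP orientation; "ft_force": force on the tool from outside, world axes, zero at the start; "wrist_torque": the same for the moment, N m; "finger_gap": finger opening in mm; "grip_force": force on a finger pad.
Only numpy, scipy, OpenCV 4.12 (cv2) and the standard library are available. Lean on these libraries where they do the work, as an engineer would, in place of code of your own. Each camera call takes 0.05 s, during which the arm holds its last target. There are 200 camera calls.

## Working session

There is one attempt and no reset: what is moved stays moved. The work goes in short steps, Python scripts to look and compute and a shell command to move; the robot and the scene stay as the last step left them, time stands still between calls to the robot, and variables do not carry over. Pictures are saved under pics/ and viewed, at most 10 in all, crops included, and the job is handed in when it is done.

```bash
ls; mkdir -p pics
cat > h.py <<'E'
import numpy as np, cv2
from bench import sense, snapshot, calibration
from scipy.spatial.transform import Rotation as R
def cam(name, s=None):
    c=calibration(name); f=240/np.tan(np.radians(c["fovy"]/2))
    if name=="wrist":
        s=s or sense(); T=np.eye(4); T[:3,:3]=R.from_euler('xyz',s["tcp_rot"],degrees=True).as_matrix(); T[:3,3]=s["tool_pos"]
        M=T@np.array(c["tool_from_camera"])
    else:
        r=cv2.Rodrigues(np.array(c["rvec"],float))[0]; M=np.eye(4); M[:3,:3]=r.T; M[:3,3]=-r.T@np.array(c["tvec"]).ravel()
    return f,c["cx"],c["cy"],M
def ray(k,u,v):
    f,cx,cy,M=k; d=M[:3,:3]@np.array([(u-cx)/f,(v-cy)/f,1]); return M[:3,3],d
def onz(k,u,v,z):
    o,d=ray(k,u,v); return o+d*(z-o[2])/d[2]
def cloud(k,D):
    f,cx,cy,M=k; v,u=np.mgrid[:480,:640]; P=np.stack([(u-cx)/f*D,(v-cy)/f*D,D],-1); return P@M[:3,:3].T+M[:3,3]
def proj(k,p):
    f,cx,cy,M=k; q=M[:3,:3].T@(np.asarray(p,float)-M[:3,3]); return q[0]/q[2]*f+cx,q[1]/q[2]*f+cy
E
python3 - <<'E'
from h import *
print(sense())
for n in("top","scene"):
    p,d=snapshot(n); cv2.imwrite(f"pics/{n}0.png",p[:,:,::-1]); np.savez(f"{n}0.npz",p=p,d=d); print(calibration(n))
print(calibration("wrist"))
E
```

```text
pics
{'time': 0.0, 'joint_pos': array([-8.06970972e+01,  7.51324630e+00,  8.53282314e+01,  8.62990081e-04,
        8.72626474e+01, -4.89118525e+00]), 'qd': array([-0.02682413,  0.11834976,  0.09875827,  0.02061662, -0.00677356,
       -0.03185968]), 'joint_efforts': array([-4.37264898e-03, -5.69396996e+01, -5.00562394e+01, -5.22130304e-04,
        1.48047408e-02,  4.47304990e-05]), 'tool_pos': array([ 147.0882771 , -581.17121293,  252.27385752]), 'tcp_rot': array([-1.79896328e+02, -9.73686900e-03,  1.41940372e+01]), 'ft_force': array([ 0.37560831,  0.63063923, -0.52309037]), 'wrist_torque': array([0.02599649, 0.04301776, 0.00331279]), 'grip_force': 0.0, 'finger_gap': 85.46194885636197}
{'fovy': 56.46407366402971, 'cx': 316.60929590296007, 'cy': 246.98753425795195, 'rvec': array([ 2.08034098, -2.1284652 ,  0.22724018]), 'tvec': array([ 78.2006564 , 639.04642491, 823.20196278])}
{'fovy': 47.22417048668226, 'cx': 327.45307877979263, 'cy': 236.72791406117602, 'rvec': array([ 2.02920466,  1.66098665, -0.50899512]), 'tvec': array([-172.72454428, -421.22215644, 1560.118719  ])}
{'fovy': 64.60601582861227, 'cx': 316.5789307827174, 'cy': 242.43286100769205, 'tool_from_camera': array([[ 1.00071984e-03, -9.52767260e-01, -3.03699765e-01,
         7.79077642e+01],
       [ 9.99999489e-01,  9.10825255e-04,  4.37652131e-04,
         1.17742857e+00],
       [-1.40363206e-04, -3.03700048e-01,  9.52767685e-01,
        -1.20511737e+02],
       [ 0.00000000e+00,  0.00000000e+00,  0.00000000e+00,
         1.00000000e+00]])}
```

View pics/top0.png

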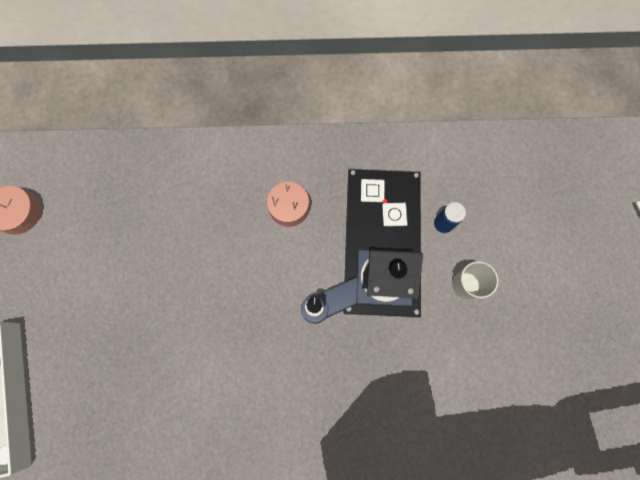

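View pics/scene0.png

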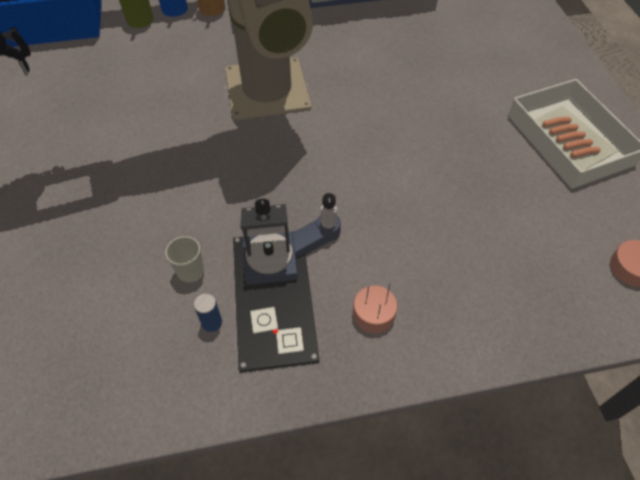

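Top view: ring card at about (395,214), square card (372,190), spot (384,201), pan knob (315,304), tilt knob (398,268), puck (288,204), cup (478,281), can (450,217). Next I turn these into world positions.

Run:
```python
from h import *
np.set_printoptions(precision=1,suppress=True)
a=np.load("top0.npz");p,d=a["p"],a["d"];k=cam("top")
# board outline: screws at the corners & dark mask
hsv=cv2.cvtColor(p,cv2.COLOR_RGB2HSV)
dark=((hsv[...,2]<45)).astype(np.uint8); dark[:150]=0; dark[330:]=0; dark[:,:335]=0; dark[:,430:]=0
ys,xs=np.nonzero(dark[:245]);print("dark",xs.min(),xs.max(),ys.min())
red=(hsv[...,1]>200)&(hsv[...,2]>100)&((hsv[...,0]<8)|(hsv[...,0]>172))
red[:150]=0;red[260:]=0;red[:,:345]=0;red[:,425:]=0
ys,xs=np.nonzero(red);print("spot px",xs.mean(),ys.mean(),len(xs));sp=onz(k,xs.mean(),ys.mean(),14);print("spot",sp)
wh=((hsv[...,1]<40)&(hsv[...,2]>180)).astype(np.uint8);wh[:150]=0;wh[235:]=0;wh[:,:345]=0;wh[:,425:]=0
wh=cv2.morphologyEx(wh,cv2.MORPH_CLOSE,np.ones((3,3)))
for c in cv2.findContours(wh,cv2.RETR_EXTERNAL,2)[0]:
    if cv2.contourArea(c)>60:
        r=cv2.minAreaRect(c);print("card",r,onz(k,*r[0],14), [onz(k,*q,14)[:2] for q in cv2.boxPoints(r)])
for n,(u,v,z) in dict(c1=(353,173,14),c2=(416,175,14),c3=(417,312,14),c4=(348,310,14)).items(): print(n,onz(k,u,v,z))
C=cloud(k,d)
for n,(u,v) in dict(pan=(315,302),tilt=(398,267),plate=(395,285),puck=(288,204),can=(455,212),cuprim=(480,268)).items():
    print(n,np.nanmedian(C[v-2:v+3,u-2:u+3].reshape(-1,3),0))
for n,(x0,x1,y0,y1) in dict(pan=(300,330,290,325),tilt=(385,412,255,282)).items():
    Q=C[y0:y1,x0:x1].reshape(-1,3); zz=Q[:,2]; m=zz>np.nanmax(zz)-8; print(n,m.sum(),np.nanmax(zz),Q[m].mean(0))
big=cv2.resize(p[150:330,290:500],None,fx=3.7,fy=3.3,interpolation=cv2.INTER_CUBIC)
s=sense(); print("camera", k[3][:3,3])
```

```text
dark 349 419 171
spot px 385.25 200.75 4
spot [752.7 -88.   14. ]
card ((394.5, 214.0), (22.0, 23.0), 90.0) [ 722.2 -106.3   14. ] [array([747.7, -82.8]), array([ 746.5, -132.7]), array([ 697. , -129.5]), array([698.2, -80.1])]
card ((372.0, 190.0), (22.0, 22.0), 90.0) [778.  -60.4  14. ] [array([804.1, -37.5]), array([802.9, -85.8]), array([752.2, -83.1]), array([753.4, -35.2])]
c1 [818.6 -20.4  14. ]
c2 [ 810.5 -159.    14. ]
c3 [ 511.2 -140.    14. ]
c4 [518.6   1.9  14. ]
pan [525.5  68.7 127.7]
tilt [572.3 -70.7 209.9]
plate [549.6 -73.5 154.8]
puck [740.7 121.7  44.1]
can [ 701.1 -212.8   89.4]
cuprim [ 593.7 -264.8   53.3]
pan 1 942.5354440840529 [447.   62.8 942.5]
tilt 3 942.5354440840529 [447.   62.8 942.5]
camera [447.   62.8 942.5]
```

```bash
python3 -m crank '[[52,-54,0,-0.45,8],[52,-54,0,-0.45,8],[52,-54,0,-0.45,8],[52,-54,0,-0.45,8],[52,-54,0,-0.45,8],[52,-54,0,-0.45,8],[52,-54,0,-0.45,8],[52,-54,0,-0.45,8],[52,-54,0,-0.45,8],[52,-54,0,-0.45,8],[52,-54,0,-0.45,8],[52,-54,0,-0.45,8],[52,-54,0,-0.45,8],[52,-54,0,-0.45,8],[52,-54,0,-0.45,8],[52,-54,0,-0.45,8],[52,-54,0,-0.45,8],[52,-54,0,-0.45,8],[52,-54,0,-0.45,8],[52,-54,0,-0.45,8]]' 40
python3 - <<'E'
from h import *
np.set_printoptions(precision=1,suppress=True)
s=sense();print(s["tool_pos"],s["tcp_rot"],s["joint_pos"],s["time"])
k=cam("wrist",s);p,d=snapshot("wrist");cv2.imwrite("pics/w1.png",p[:,:,::-1]);np.savez("w1.npz",p=p,d=d,M=k[3])
C=cloud(k,d);print("expected knob px",proj(k,[519.5,70,128]))
m=(d>0)&(C[...,2]>115)&(C[...,2]<135)&(np.hypot(C[...,0]-520,C[...,1]-70)<40);print(m.sum(),C[m].mean(0),C[m].min(0),C[m].max(0))
v,u=np.nonzero(m);print(cv2.minEnclosingCircle(np.stack([u,v],1).astype(np.float32)))
E
```

```text
time: 2.1
tool_pos: [518.7, 68.2, 253.6]
tcp_rot: [180.0, -0.0, 39.9]
ft_force: [-0.2, 0.2, -0.4]
finger_gap: 80.2
grip_force: 0.0
[518.7  68.2 253.6] [180.   -0.   39.9] [ 1.9 -4.5 97.4 -0.  87.1 52. ] 2.1
expected knob px (np.float64(313.4285480501562), np.float64(238.49765413842235))
1442 [523.3  71.  127.1] [507.7  55.6 115.1] [537.   84.8 130.2]
((316.0, 233.0), 22.561126708984375)
```

View pics/w1.png

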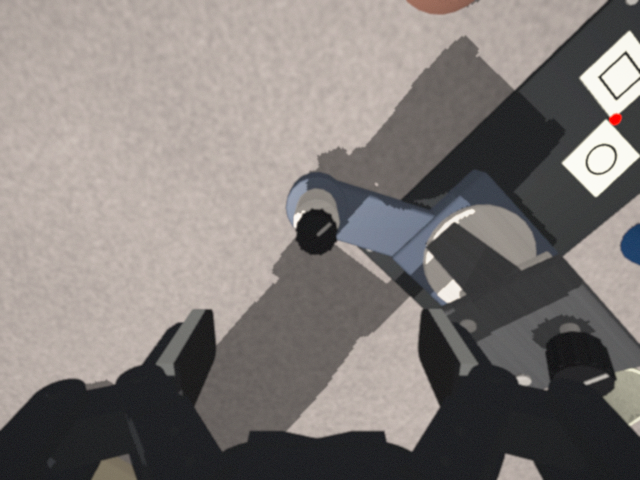

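Wrist view: pan knob centre at (316,232), close to centred. Spot is at (615,119), ring at (601,159) and square at (620,76). I descend, grip the knob and refine the required angles.

```bash
python3 -m crank '[[0.4,0.1,0,0,6],[0.4,0.1,5,0,6],[0.4,0.1,9,0,6],[0.4,0.1,12,0,6],[0.4,0.1,13.2,0,6],[0.4,0.1,13.2,0,6],[0.4,0.1,13.2,0,2],[0.4,0.1,13.2,0,2],[0.4,0.1,13.2,0,2],[0.4,0.1,13.2,0,2],[0.4,0.1,13.2,0,2],[0.4,0.1,13.2,0,2]]' 40
cat > spot.py <<'E'
from h import *
def spotring(p,k,u0,v0,r=70):
    hsv=cv2.cvtColor(p,cv2.COLOR_RGB2HSV).astype(int)
    red=(hsv[...,1]>190)&(hsv[...,2]>150)&((hsv[...,0]<8)|(hsv[...,0]>172))
    n,l,st,ce=cv2.connectedComponentsWithStats(red.astype(np.uint8))
    i=1+np.argmax(st[1:,4]); return ce[i],st[i]
def report(ring,spot,o=(579.9,-73.8)):
    o=np.array(o);r=np.array(ring[:2])-o;s=np.array(spot[:2])-o
    th=lambda q:np.arctan2(q[1],q[0])
    print("ring",ring,"spot",spot,"err",np.linalg.norm(r-s))
    print("radii",np.hypot(*r),np.hypot(*s),"ang",np.degrees(th(r)),np.degrees(th(s)),"need tilt",(np.hypot(*r)-np.hypot(*s))/25,"pan",(th(r)-th(s))/.17)
E
python3 - <<'E'
from spot import *
np.set_printoptions(precision=1,suppress=True)
a=np.load("w1.npz");k=list(cam("wrist"));k[3]=a["M"]
c,st=spotring(a["p"],k,0,0);print(c,st)
report(onz(k,601,159,14),onz(k,*c,14))
report([722.2,-106.3],[752.7,-88])
E
```

```text
time: 3.35
tool_pos: [523.4, 72.4, 124.2]
tcp_rot: [180.0, -0.2, 40.0]
ft_force: [-6.4, 5.3, 8.7]
finger_gap: 27.0
grip_force: 39.4
[615.2 118.9] [609 114  13  11  99]
ring [ 723.3 -107.4   14. ] spot [753.5 -88.3  14. ] err 35.78176119374636
radii 147.28992615314218 174.25246373953954 ang -13.195117263637128 -4.774578553334031 need tilt -1.0785015034558945 pan -0.8645066193319175
ring [722.2, -106.3] spot [752.7, -88] err 35.56880655855633
radii 145.9641736865592 173.38246739506283 ang -12.865161620474067 -4.6977781931394915 need tilt -1.096731748340145 pan -0.8385160710576903
```

```bash
python3 -m crank '[[0,0,0,0.1,2],[0,0,0,0.2,2],[0,0,0,0.3,2],[0,0,0,0.4,2],[0,0,0,0.5,2],[0,0,0,0.6,2],[0,0,0,0.7,2],[0,0,0,0.8,2],[0,0,0,0.87,2],[0,0,0,0.87,2],[0,0,0,0.87,2],[0,0,0,0.87,2]]' 40
python3 - <<'E'
from spot import *
np.set_printoptions(precision=1,suppress=True)
k=cam("top");p,d=snapshot("top");cv2.imwrite("pics/t2.png",p[:,:,::-1]);cv2.imwrite("pics/t2c.png",cv2.resize(p[150:330,290:500,::-1],None,fx=3.5,fy=3.3))
c,st=spotring(p[150:235,345:425],k,0,0);c=c+[345,150];print(c,st);report([722.2,-106.3],onz(k,*c,14))
E
```

```text
time: 4.55
tool_pos: [523.8, 70.8, 124.2]
tcp_rot: [180.0, -0.2, -9.9]
ft_force: [-4.6, -2.4, 7.4]
finger_gap: 26.9
grip_force: 39.4
[395.9 201.1] [50 50  3  3  8]
ring [722.2, -106.3] spot [ 751.3 -111.    14. ] err 29.4450440859083
radii 145.9641736865592 175.35975920140086 ang -12.865161620474067 -12.254225192989532 need tilt -1.1758234205936662 pan -0.06272265988221605
```

View pics/t2c.png

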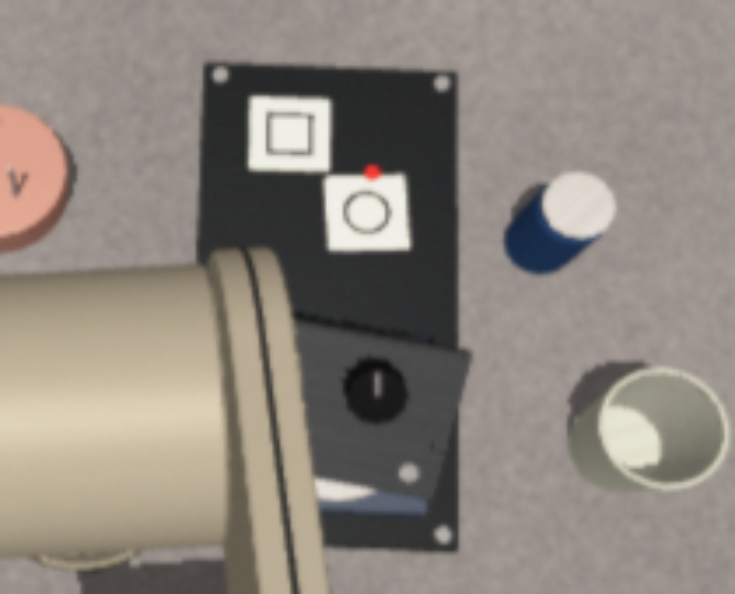

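The spot is at crop (372,172), radially behind the ring centre (366,212), so the pan is nearly right. I release, lift and go above the tilt knob.

```bash
python3 -m crank '[[0,0,0,0.87,6],[0,0,0,0.87,6],[0,0,0,0.87,6],[0,0,-4,0.87,6],[0,0,-9,0.87,6],[0,0,-14,0.87,6],[0,0,-20,0.87,6]]'
python3 -m crank '[[7.2,13.2,0,-0.38,6],[7.2,13.2,0,-0.38,6],[7.2,13.2,0,-0.38,6],[7.2,13.2,0,-0.38,6],[7.2,13.2,0,-0.38,6],[7.2,13.2,0,-0.38,6]]'
python3 - <<'E'
from h import *
np.set_printoptions(precision=1,suppress=True)
s=sense();print(s["tool_pos"],s["tcp_rot"],s["joint_pos"],s["time"])
k=cam("wrist",s);p,d=snapshot("wrist");cv2.imwrite("pics/w3.png",p[:,:,::-1]);np.savez("w3.npz",p=p,d=d,M=k[3])
C=cloud(k,d);print("expected grip px",proj(k,[571.1,-71.9,197]),"top",proj(k,[566,-71,208]))
m=(d>0)&(C[...,2]>190)&(C[...,2]<220)&(np.hypot(C[...,0]-571,C[...,1]+72)<35);print(m.sum(),C[m].mean(0),C[m].min(0),C[m].max(0))
E
```

```text
time: 5.3
tool_pos: [522.7, 71.2, 315.3]
tcp_rot: [-179.8, -0.1, -59.7]
ft_force: [0.6, -0.1, 1.0]
finger_gap: 60.0
grip_force: 0.0
time: 5.9
tool_pos: [445.5, -57.2, 312.4]
tcp_rot: [-179.9, -0.1, -38.0]
ft_force: [0.8, 0.3, 1.0]
finger_gap: 60.0
grip_force: 0.0
[445.5 -57.2 312.4] [-179.9   -0.1  -38. ] [-13.9 -17.5 102.7   0.   94.7 114.1] 5.9
expected grip px (np.float64(200.3849961744328), np.float64(67.899285297369)) top (np.float64(199.71285066880628), np.float64(74.29611884053764))
2762 [570.8 -73.4 206.3] [555.8 -88.1 190. ] [590.5 -56.5 214.7]
```

View pics/w3.png

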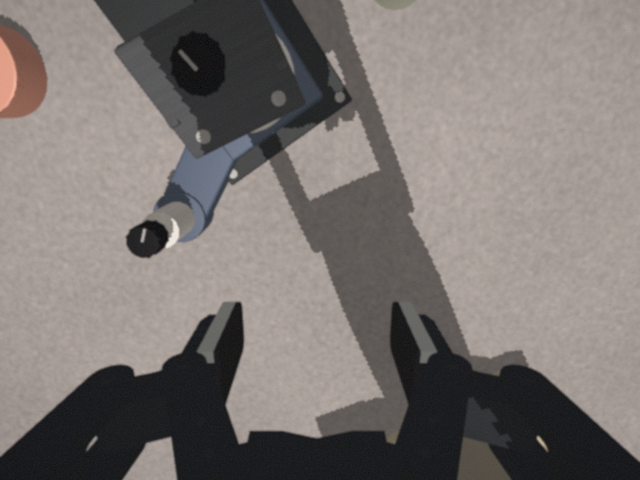

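My slip: the 0.87 in the release call counted afresh, so the tool turned another 50° while opening, and the pan knob may have been dragged. I check the spot with the fixed cameras.

```bash
cat > look.py <<'E'
from spot import *
np.set_printoptions(precision=1,suppress=True)
k=cam("top");p,d=snapshot("top")
try:
    c,st=spotring(p[150:235,345:425],k,0,0);c=c+[345,150];print("top",c,st[4]);report([722.2,-106.3],onz(k,*c,14))
except ValueError: print("hidden in top")
k=cam("scene");p,d=snapshot("scene");cv2.imwrite("pics/s.png",p[:,:,::-1])
o=np.array([225,290])
try:
    c,st=spotring(p[290:370,225:325],k,0,0);c=c+o;print("scene",c,st[4]);report(onz(k,264,320,14),onz(k,*c,14))
except ValueError: print("hidden in scene")
E
python3 look.py
```

```text
top [396.  201.3] 7
ring [722.2, -106.3] spot [ 750.9 -111.3   14. ] err 29.118916881572485
radii 145.9641736865592 175.04894466471262 ang -12.865161620474067 -12.359842524751086 need tilt -1.1633908391261365 pan -0.05187930584450831
scene [263. 332.] 9
ring [ 723.9 -105.4   14. ] spot [ 750.2 -111.    14. ] err 26.896334368575424
radii 147.46825638651458 174.36437974197474 ang -12.36222750941287 -12.324159523380546 need tilt -1.0758449342184064 pan -0.003908304093336965
```

No drag; the pan is fine. On to the position above the tilt knob.

```bash
python3 -m crank '[[10.8,-6.6,0,-0.84,6],[10.8,-6.6,0,-0.84,6],[10.8,-6.6,0,-0.84,6],[10.8,-6.6,0,-0.84,6],[10.8,-6.6,0,-0.84,6],[10.8,-6.6,0,-0.84,6],[10.8,-6.6,0,-0.84,6],[10.8,-6.6,0,-0.84,6]]'
python3 - <<'E'
from h import *
np.set_printoptions(precision=1,suppress=True)
s=sense();print(s["tool_pos"],s["tcp_rot"],s["joint_pos"],s["time"])
k=cam("wrist",s);p,d=snapshot("wrist");cv2.imwrite("pics/w4.png",p[:,:,::-1]);np.savez("w4.npz",p=p,d=d,M=k[3])
C=cloud(k,d);print("expected grip px",proj(k,[571.1,-71.9,197]),"top",proj(k,[566,-71,208]))
# knob: points >5mm above the plate plane (fit from lower points)
y=np.radians(-12.4);n=np.array([-np.sin(np.radians(27))*np.cos(y),-np.sin(np.radians(27))*np.sin(y),np.cos(np.radians(27))])
h=(C-[580-13*np.cos(y),-73.8-13*np.sin(y),160])@n
near=(d>0)&(np.hypot(C[...,0]-571,C[...,1]+72)<40)&(C[...,2]>120)
print("plate face h",np.median(h[near&(h<15)]))
m=near&(h>36)&(h<50);print(m.sum(),"h",h[m].mean(),"top-face c",C[m].mean(0),"mid-range",(C[m].min(0)+C[m].max(0))/2)
hm=np.median(h[m]);print("grip est",(C[m].min(0)+C[m].max(0))/2-12*n)
v,u=np.nonzero(m);print(cv2.minEnclosingCircle(np.stack([u,v],1).astype(np.float32)))
E
```

```text
time: 6.85
tool_pos: [570.9, -71.1, 310.9]
tcp_rot: [-180.0, 0.0, 10.1]
ft_force: [-0.3, 0.3, 0.0]
finger_gap: 60.1
grip_force: 0.0
[570.9 -71.1 310.9] [-180.     0.    10.1] [-12.2   2.7  84.3   0.   93.   67.7] 6.85
expected grip px (np.float64(315.98675274382714), np.float64(247.05539753583636)) top (np.float64(313.1176534893072), np.float64(259.9522177322653))
plate face h 3.6800341925909015
1340 h 41.09987091515015 top-face c [571.2 -71.4 208.1] mid-range [570.  -71.6 207.5]
grip est [575.4 -72.8 196.8]
((315.089111328125, 253.0445556640625), 23.44077491760254)
```

View pics/w4.png

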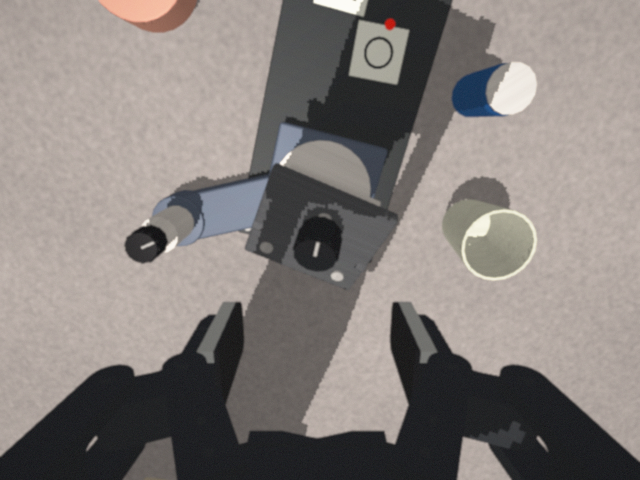

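The tilt knob's face is at (315,250), with the ring at (378,52) and spot at (390,24). I descend with the tool yawed about 22° ahead, grip and check before turning.

```bash
python3 -m crank '[[0.1,0.1,4,0,6],[0.1,0.1,7,0,6],[0.1,0.1,9,0,6],[0.1,0.1,10.6,0,6],[0.1,0.1,10.6,0,6],[0.1,0.1,10.6,0,6]]' 30 && python3 -m crank '[[0,0,0,0,2],[0,0,0,0,2],[0,0,0,0,2],[0,0,0,0,2],[0,0,0,0,2],[0,0,0,0,2]]' 30; python3 look.py
```

```text
time: 7.5
tool_pos: [572.1, -72.7, 206.0]
tcp_rot: [180.0, -0.0, 10.2]
ft_force: [0.8, -0.6, -0.9]
finger_gap: 60.1
grip_force: 0.0
time: 8.1
tool_pos: [572.5, -71.7, 207.5]
tcp_rot: [-180.0, -0.1, 10.2]
ft_force: [-4.1, 7.2, 7.0]
finger_gap: 29.0
grip_force: 29.1
hidden in top
hidden in scene
```

```bash
python3 -m crank '[[0,0,0,0.1,2],[0,0,0,0.2,2],[0,0,0,0.3,2],[0,0,0,0.4,2],[0,0,0,0.5,2],[0,0,0,0.6,2],[0,0,0,0.7,2],[0,0,0,0.77,2],[0,0,0,0.77,2],[0,0,0,0.77,2]]' 30; python3 look.py
python3 - <<'E'
from spot import *
s=sense();k=cam("wrist",s);p,d=snapshot("wrist");cv2.imwrite("pics/w5.png",p[:,:,::-1])
E
```

```text
time: 9.2
tool_pos: [573.0, -70.3, 207.7]
tcp_rot: [-179.7, -0.1, -33.8]
ft_force: [-2.8, 10.1, 7.7]
finger_gap: 27.0
grip_force: 53.1
hidden in top
hidden in scene
```

View pics/w5.png

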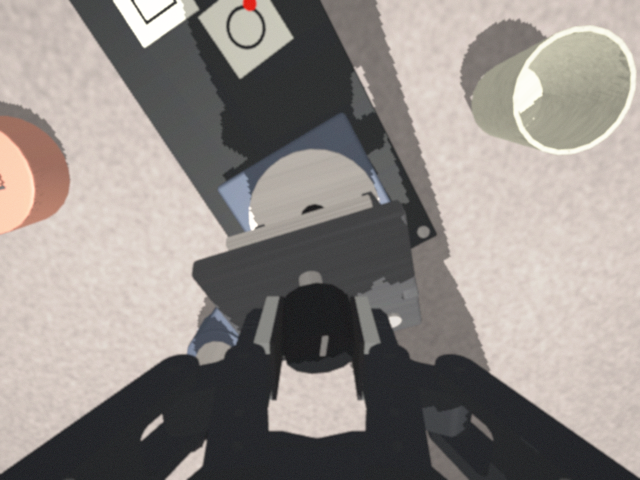

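The spot (250,4) has come to the ring line; ring centre is (246,28). I release and measure the rest from this picture.

```bash
python3 - <<'E'
from spot import *
s=sense();k=cam("wrist",s);p=cv2.imread("pics/w5.png")[:,:,::-1].copy()
c,st=spotring(p,k,0,0);print(c,st);report(onz(k,246,27.5,14),onz(k,*c,14))
E
python3 -m crank '[[0,0,0,0,6],[0,0,0,0,6],[0,0,0,0,6],[0,0,0,0,6],[0,0,-3,0,6],[0,0,-5,-0.1,6],[0,0,-5,-0.25,6],[0,0,-5,-0.4,6],[0,0,-5,-0.55,6],[0,0,-5,-0.55,6]]'
python3 - <<'E'
from spot import *
s=sense();print(s["tool_pos"],s["tcp_rot"]);k=cam("wrist",s);p,d=snapshot("wrist");cv2.imwrite("pics/w6.png",p[:,:,::-1])
c,st=spotring(p,k,0,0);print(c,st)
g=cv2.cvtColor(p,cv2.COLOR_RGB2GRAY);sp=onz(k,*c,14);print(sp,"spot");report([723.2,-107],sp)
print(proj(k,[723.2,-107,14]))
E
```

```text
[249.11538462   4.23076923] [243   0  12  10 104]
ring [ 722.44513848 -107.4708827    14.        ] spot [ 733.18819644 -118.38873348   14.        ] err 15.317074132308951
radii 146.46789698031876 159.64155574339094 ang -13.290345609256805 -16.218747549855188 need tilt -0.5269463505228873 pan 0.30064856285431274
time: 10.35
tool_pos: [571.8, -73.0, 255.2]
tcp_rot: [180.0, 0.0, -2.3]
ft_force: [0.7, 0.2, 0.2]
finger_gap: 60.0
grip_force: 0.0
[571.76537137 -72.95791916 255.21020553] [ 1.79993240e+02  8.14568136e-03 -2.29168989e+00]
[362.25287356  14.36781609] [357   9  11  12  87]
[ 733.94143356 -118.91627274   14.        ] spot
ring [723.2, -107] spot [ 733.94143356 -118.91627274   14.        ] err 16.04294085001442
radii 147.09564915387546 160.51243353901313 ang -13.044248792328913 -16.324463988402403 need tilt -0.536671375405507 pan 0.3367679726201988
(np.float64(348.22900984362974), np.float64(29.350834237307566))
```

View pics/w6.png

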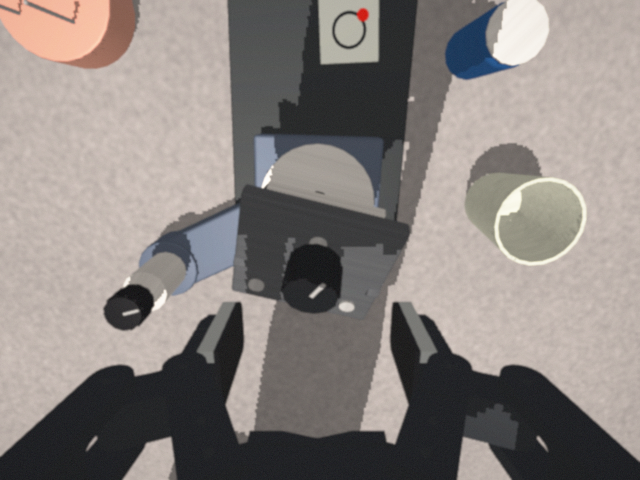

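Spot is now at (362,14) and ring at (349,30). The tilt went −0.6 rad, but the head was dragged about −4° in pan. A smaller centred tilt stroke comes next, and pan gets corrected last.

```bash
python3 -m crank '[[0,-0.1,2.5,0,6],[0,-0.1,5,0,6],[0,-0.1,5,0,6],[0,-0.1,5,0,2],[0,-0.1,5,0,2],[0,-0.1,5,0,2],[0,-0.1,5,0,2],[0,-0.1,5,0,2],[0,-0.1,5,0,2],[0,-0.1,5,0.1,2],[0,-0.1,5,0.2,2],[0,-0.1,5,0.3,2],[0,-0.1,5,0.4,2],[0,-0.1,5,0.5,2],[0,-0.1,5,0.5,2],[0,-0.1,5,0.5,2]]' 25
cat > wl.py <<'E'
from spot import *
s=sense();print(s["time"],s["tool_pos"],s["tcp_rot"]);k=cam("wrist",s);p,d=snapshot("wrist");cv2.imwrite("pics/w7.png",p[:,:,::-1])
c,st=spotring(p,k,0,0);print(c,st);report([723.2,-107.2],onz(k,*c,14));print(proj(k,[723.2,-107.2,14]))
E
python3 wl.py
```

```text
time: 12.0
tool_pos: [573.3, -70.6, 207.5]
tcp_rot: [-179.8, -0.2, -31.0]
ft_force: [-0.0, 5.2, 1.5]
finger_gap: 27.2
grip_force: 44.3
12.0 [573.2817134  -70.56146281 207.47049524] [-1.79796957e+02 -1.51046698e-01 -3.10361846e+01]
[264.30645161  13.46774194] [259   7  12  14 124]
ring [723.2, -107.2] spot [ 725.093772   -117.42525202   14.        ] err 10.399141848184973
radii 147.14091884992433 151.60604882853667 ang -13.120118018488807 -16.72354094581553 need tilt -0.17860519914449355 pan 0.36995055543355104
(np.float64(254.09585642317168), np.float64(24.113073770365077))
```

```bash
python3 -m crank '[[0,0,0,0.1,2],[0,0,0,0.2,2],[0,0,0,0.24,2],[0,0,0,0.24,2]]' 25; python3 wl.py
python3 -m crank '[[0,0,0,0,6],[0,0,0,0,6],[0,0,0,0,6],[0,0,0,0,6],[0,0,-4,0,6],[0,0,-9,0,6],[0,0,-11,0,6],[0,0,-11,0,6]]'; python3 wl.py
```

```text
time: 12.45
tool_pos: [573.4, -69.6, 208.1]
tcp_rot: [-179.7, -0.1, -44.8]
ft_force: [-2.5, 10.3, 5.5]
finger_gap: 27.2
grip_force: 60.4
12.45 [573.42397767 -69.56145315 208.08451025] [-1.79681908e+02 -5.58449234e-02 -4.48195554e+01]
[236.87603306  28.9338843 ] [231  23  12  13 121]
ring [723.2, -107.2] spot [ 717.59155529 -128.95150379   14.        ] err 22.46291541978103
radii 147.14091884992433 148.32617020410885 ang -13.120118018488807 -21.828266109976035 need tilt -0.04741005416738062 pan 0.8940344467512501
(np.float64(211.9322195429733), np.float64(45.98417271280604))
time: 13.3
tool_pos: [573.7, -72.4, 320.6]
tcp_rot: [-179.8, -0.4, -44.8]
ft_force: [-0.9, -0.3, 0.2]
finger_gap: 60.4
grip_force: 0.0
13.3 [573.68994367 -72.37216015 320.60645798] [-179.75409285   -0.4045799   -44.8398882 ]
[257.64814815  59.16666667] [254  55   8   9  54]
ring [723.2, -107.2] spot [ 717.53927262 -129.04129228   14.        ] err 22.56293160867872
radii 147.14091884992433 148.31105737096104 ang -13.120118018488807 -21.867976478142033 need tilt -0.0468055408414682 pan 0.8981113683493429
(np.float64(239.33978139689287), np.float64(71.23269576856168))
```

Tilt is finished; pan needs +0.90 rad counter-clockwise.

```bash
python3 -m crank '[[-13.7,-6.5,0,0,6],[-13.7,-6.5,0,0,6],[-13.7,-6.5,0,0,6],[-13.7,-6.5,0,0,6],[-13.7,-6.5,0,0,6],[-13.7,-6.5,5,0,6],[-13.7,-6.5,10,0,6],[-13.7,-6.5,14,0,6],[-13.7,-6.5,18,0,6],[-13.7,-6.5,19.8,0,6],[-13.7,-6.5,19.8,0,6],[-13.7,-6.5,19.8,0,2],[-13.7,-6.5,19.8,0,2],[-13.7,-6.5,19.8,0,2],[-13.7,-6.5,19.8,0,2],[-13.7,-6.5,19.8,0,2],[-13.7,-6.5,19.8,0,2]]' 40; python3 wl.py
```

```text
time: 15.05
tool_pos: [522.0, 70.7, 119.3]
tcp_rot: [-179.9, -0.2, -44.8]
ft_force: [0.6, -2.7, 6.3]
finger_gap: 26.7
grip_force: 40.1
15.05 [522.03414276  70.65344044 119.29761814] [-1.79865276e+02 -1.77561136e-01 -4.48205401e+01]Traceback (most recent call last):
  File "wl.py", line 3, in <module>
    c,st=spotring(p,k,0,0);print(c,st);report([723.2,-107.2],onz(k,*c,14));print(proj(k,[723.2,-107.2,14]))
         ~~~~~~~~^^^^^^^^^
  File "spot.py", line 6, in spotring
    i=1+np.argmax(st[1:,4]); return ce[i],st[i]
        ~~~~~~~~~^^^^^^^^^^
    return _wrapfunc(a, 'argmax', axis=axis, out=out, **kwds)
    return bound(*args, **kwds)
ValueError: attempt to get argmax of an empty sequence
```

```bash
python3 -m crank '[[0,0,0,-0.1,2],[0,0,0,-0.2,2],[0,0,0,-0.3,2],[0,0,0,-0.4,2],[0,0,0,-0.5,2],[0,0,0,-0.6,2],[0,0,0,-0.7,2],[0,0,0,-0.8,2],[0,0,0,-0.91,2],[0,0,0,-0.91,2],[0,0,0,-0.91,2]]' 40; python3 look.py
```

```text
time: 16.2
tool_pos: [522.2, 71.2, 119.3]
tcp_rot: [180.0, -0.2, 7.4]
ft_force: [1.6, -0.3, 4.6]
finger_gap: 27.0
grip_force: 40.1
top [394.5 213. ] 2
ring [722.2, -106.3] spot [ 724.5 -106.4   14. ] err 2.258590346101016
radii 145.9641736865592 148.1902408246554 ang -12.865161620474067 -12.71637936297191 need tilt -0.08904268552384792 pan -0.01527494271742741
scene [264. 320.] 1
ring [ 723.9 -105.4   14. ] spot [ 723.9 -105.4   14. ] err 0.0
radii 147.46825638651458 147.46825638651458 ang -12.36222750941287 -12.36222750941287 need tilt 0.0 pan 0.0
```

Centred. I release, lift clear and check.

```bash
python3 -m crank '[[0,0,0,0,6],[0,0,0,0,6],[0,0,0,0,6],[0,0,0,0,6],[0,0,-3,0,6],[0,0,-8,0,6],[0,0,-13,0,6],[0,0,-15,0,6],[0,0,-15,0,6],[0,0,-15,0,6],[0,0,-15,0,6]]'; python3 look.py
python3 - <<'E'
from h import *
p,d=snapshot("top");cv2.imwrite("pics/t9.png",cv2.resize(p[150:330,270:500,::-1],None,fx=3.4,fy=3.3))
E
```

```text
time: 17.4
tool_pos: [519.5, 70.9, 265.2]
tcp_rot: [-180.0, 0.2, 7.3]
ft_force: [-0.0, -0.2, -0.3]
finger_gap: 60.0
grip_force: 0.0
hidden in top
scene [264. 320.] 1
ring [ 723.9 -105.4   14. ] spot [ 723.9 -105.4   14. ] err 0.0
radii 147.46825638651458 147.46825638651458 ang -12.36222750941287 -12.36222750941287 need tilt 0.0 pan 0.0
```

View pics/t9.png

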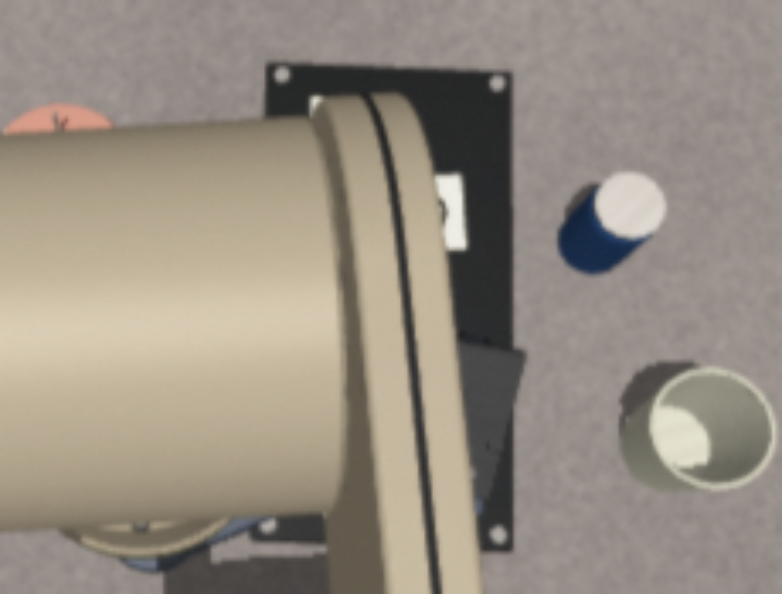

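The arm hides the ring from above here; can and cup look unmoved. I check with the scene and wrist cameras side by side.

```bash
python3 wl.py 2>&1 | tail -6
python3 - <<'E'
import cv2,numpy as np
w=cv2.imread("pics/w7.png");s=cv2.imread("pics/s.png")
a=cv2.resize(w,(400,300));b=cv2.resize(s[290:365,220:320],(400,300),interpolation=cv2.INTER_CUBIC)
cv2.imwrite("pics/fin.png",np.hstack([a,b]))
E
```

```text
~~~~~~~~~^^^^^^^^^^
    return _wrapfunc(a, 'argmax', axis=axis, out=out, **kwds)
    return bound(*args, **kwds)
ValueError: attempt to get argmax of an empty sequence
```

View pics/fin.png

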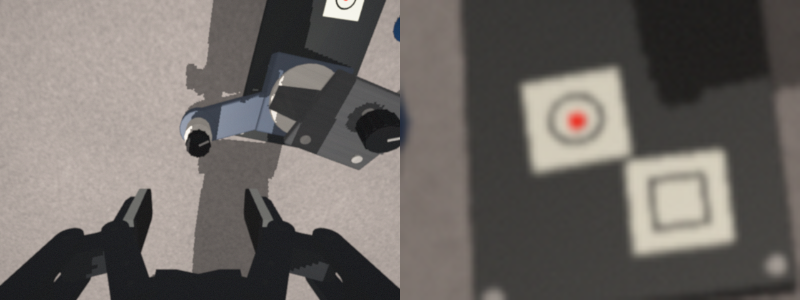

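The scene crop shows the spot (577,121) well inside the ring centred at (575,118), and the gripper is clear of the knob. Handing in.

```bash
python3 -c "
from bench import hand_in
print(hand_in())"
```

```text
the job is handed in; nothing more can be done
None
```

The job is handed in: the red spot sits about 1–2 mm from the ring's centre, the gripper has let go and stands clear, and the cup and can look unmoved in the last overhead view, but the puck was mostly hidden there, so I did not confirm it.

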